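Clear the slicer's feed chute and draw its guides in

ROBOT

A 6-joint arm with a two-finger parallel gripper is mounted at the origin on the work surface. World frame = base frame: x ahead of the robot, y to its left, z up, the work surface at z = 0. Lengths are in m, angles in rad, forces in N, time in s.
With the tool pointing down it reaches from about 0.325 to 0.775 m from the base axis. Payload 5.5 kg.
Tool frame: the origin (TCP) lies between the finger pads; the fingertips stand 17 mm ahead of it and the grasp point (between the pads) lies 2 mm behind it; z points along the fingers, y is the line along which they close (so a half turn about z gives the same grasp; the last joint's range is limited). The gripper opens to 88 mm and grips with 3 to 60 N. Pads are 20 mm wide; open, the fingers measure 115 mm over their backs; the gripper's body (75 mm by 178 mm) begins 61 mm behind the grasp point.
Start: joints at [-1.212, 0.091, 1.231, -0, 1.82, -0.057], TCP at [0.242, -0.549, 0.24] pointing down, gripper open.
Joint ranges: [-2.87, 2.87], [-0.86, 2.18], [0.17, 2.46], [-1.51, 4.65], [0.06, 2.69], [-2.65, 2.65]. Speed limits (rad/s): [2.57, 2.57, 3.01, 3.14, 3.14, 3.14].

INTERFACE

Orientations are given as a unit quaternion [x, y, z, w].
In Python, from bench import arm gives the robot as it stands. The module is installed in compiled form; this text tells all that it offers. Calls block until the motion is done:
- arm.goto(position, orientation): joint-space move of the TCP to a pose.
- arm.move_straight(position, orientation=None, feed=0.15, until_force=None): straight line of the TCP; orientation=None keeps the orientation; feed is the mean speed in m/s. With until_force (N) it stops when the force on the tool has changed by that much, and returns True; else False.
- arm.move_joints(angles): joint-space move.
- arm.command_gripper(opening, newtons=None): finger opening in m; newtons is the grip in N (None keeps the last); returns when the fingers have stopped.
- arm.dwell(seconds).
- arm.inverse_kinematics(position, orientation): joint angles nearest the present ones, or None.
- arm.state(): the state.
- arm.read_camera(name): name is "scene" or "top" or "wrist"; returns a dict with "image" (384x512x3 uint8, red, green, blue), "fx", "fy", "cx", "cy" (pixels), "T" (4x4, takes a point from camera to world coordinates); the wrist camera has in their place "mount" (4x4, takes a point from camera to tool coordinates, whose origin is the TCP and whose axes are the flange's). Camera axes: x right, y up, looking along -z (the intrinsics and any distortion apply to the point x, -y, -z); pixel columns grow to the right and rows downward; lengths in m; the calibration is good to about 2 mm. A picture is of the moment at which its call begins: read the wrist's pose just before it. There is no depth.
A pose or a line that the arm cannot do raises arm.MotionError and nothing moves.
- arm.hand_in(): hands the job in; it is judged then, once.
The state is a dict: "time": time; "joint_pos": joint angles; "joint_vel": joint speeds; "joint_torque": joint torques, N m; "ee_pos": TCP position; "ee_rot": TCP orientation; "contact_force": force on the tool from outside, world axes, zero at the start; "ft_torque": the same for the moment, N m; "grip_width": finger opening in m; "grasp_force": force on a finger pad.
Only numpy, scipy, OpenCV 4.12 (cv2) and the standard library are available. Lean on these libraries where they do the work, as an engineer would, in place of code of your own. Each camera call takes 0.05 s, during which the arm holds its last target. There are 200 camera calls.

TASK

A cucumber piece has jammed across the slicer's feed chute, under the lips of the guides, which stand too far apart. Push it back up the chute until it is clear of the lips, lift it out and lay it, not drop it, flat on the floor of the red tray beside the other vegetables; then turn the turnbuckle sleeve of the tie rod until both threaded ends are drawn fully home and the guides stand close again. Leave everything else on the table and in the tray as it is.

Things in the scene. Friction and masses are not known exactly. Their poses are not given: they have to be found in the camera images.
- chute: Steel feed chute of the slicer: a floor plate 176 mm wide sloping 12 degrees down to a throat. Origin on the floor's upper face, mid-throat. x points across the chute, level; y uphill along the floor (floor from y = 0 to 340 mm); z square to the floor. A 4 mm thick, 40 mm high guide stands each side of x = 0 from y = 5 to 335 mm, the lane between them.
- throat (a point): Same point and axes as chute. Downhill of it a neck, open on top, 64 mm clear between 36 mm high cheeks, leads 108 mm on to the slicer's tall housing (300 mm wide, top 0.32 m over the table). Either side of the neck, 36 mm high shoulders at y = 0 stop a piece that lies across.
- lip_end (a point): Point on the chute floor, mid-lane, 100 mm uphill of the throat; axes as the chute. From 5 to 100 mm uphill of the throat each guide has a lip at its top that reaches 14 mm inwards, its underside 37 mm over the floor (top 40 mm). Uphill of this point the lane is open above.
- piece_center (a point): The jammed cucumber piece, 84 mm long (its x axis), 48 mm wide, 30 mm high, domed, straight ends, 80 to 140 g; this point is its centre, 15 mm over its flat underside, z out of its domed side. It lies on the chute floor across the lane, against or close to the throat's shoulders, its ends under both lips. It does not slide or roll down the chute by itself.
- sleeve (a joint): Turn of the turnbuckle sleeve about the chute's +x axis, rad: 0 when both ends are fully home (hard stop: the collars on the rods meet the sleeve), 2.45 to 3.6 at the start. Drawing in turns it towards 0: its top side moves uphill (+y of the chute). Each end, with its guide, moves in 12 mm per full turn. It stays where it is left and resists with 0.12 N m.
- sleeve_mid (a point): Centre of the turnbuckle sleeve, an open aluminium frame 90 mm long on the tie rod. Over its middle 64 mm it is 34 mm wide (its y) and 16 mm thick (its z) and can be gripped across either; its ends are round, 25 to 34 mm across. Its x is the level tie rod, across the chute at y = 310 mm, 85 mm over the floor. The point turns with the sleeve; at joint 0 its axes are the chute's.
- guide_near_face (a point): Point on the inner face of the guide nearer the robot, half-way up, 170 mm uphill of the throat. The two faces are 80 mm apart when the sleeve is home, 89 to 94 mm at the start, always symmetrical about x = 0. At y = 310 mm a bracket on each guide, reaching 40 mm outwards from the inner face and 100 mm over the floor, carries an end of the tie rod.
- guide_far_face (a point): The same point on the inner face of the other guide.
- tray: The red serving tray, 356 mm along its x axis, 254 mm along its y axis, with a rim 18 to 20 mm high and 4 to 6 mm thick; it does not slide. Origin under its centre; its inner floor is 4 mm above.
- piece_b_center (a point): Another cucumber piece, 110 mm long (its x axis), 48 mm wide, 30 mm high, lying in the tray; its centre, 15 mm up.
- piece_c_center (a point): Another cucumber piece, 70 mm long (its x axis), 48 mm wide, 30 mm high, lying in the tray; its centre, 15 mm up.
- carrot_center (a point): A carrot lying in the tray along its x axis, 165 mm long, 29 mm thick; the centre of its length.
- tumbler: Steel drinking tumbler, 172 mm high, 83 mm across, standing; origin under its centre.
- sauce_bottle: Squeeze bottle, 195 mm high, 56 mm across, standing; origin under its centre.
- shaker: Salt shaker, 86 mm high, 44 mm across, standing; origin under its centre.
- shears: Kitchen shears lying flat, 212 mm long along x, 90 mm across the handles, 12 mm high; origin near the pivot.
There are look-alikes about, which are no part of the job. Leave any blue, orange or turquoise look-alike of the part that bears piece_center alone.

How it is judged:
On the way, in this order (a step that is already met when the one before it is completed fails the run):
1. the jammed piece is pushed back up the chute, along its floor, until clear of the lips (y of piece_center in the frame of chute between 0.122 and 0.3 m and z of piece_center in the frame of chute between 0.005 and 0.04 m).
2. the piece lies flat on the tray's floor, let go (x of piece_center in the frame of tray between -0.17 and 0.17 m and y of piece_center in the frame of tray between -0.12 and 0.12 m and z of piece_center in the frame of tray below 0.025 m and angle between piece_center's own z axis and vertical below 0.15 rad and contact force between the fingers and piece below 0.1 N), for 0.2 s.
3. the sleeve is turned until both ends are fully home (value of joint sleeve below 0.45 rad and distance between guide_near_face and guide_far_face below 0.082 m), for 0.2 s.
At the end, for the whole second after the job is handed in: The sleeve is within 0.45 rad of its fully-home stop and the guides' inner faces are less than 82 mm apart; the freed piece lies at rest on the tray's floor, flat (within 0.15 rad), its centre inside the rim; nothing else has been shifted (all of step 3 and x of piece_center in the frame of tray between -0.17 and 0.17 m and y of piece_center in the frame of tray between -0.12 and 0.12 m and z of piece_center in the frame of tray below 0.025 m and angle between piece_center's own z axis and vertical below 0.15 rad and linear speed of piece below 0.02 m/s); the robot touches nothing.
It fails at once if vegetables already in the tray are shifted by more than 30 mm (distance of any of piece_b_center, piece_c_center, carrot_center from where it was at the start of the episode above 0.03 m).
It fails at once if another thing on the table is shifted by more than 30 mm or knocked over (distance of any of tumbler, sauce_bottle, shaker, shears from where it was at the start of the episode above 0.03 m or angle between any of tumbler, sauce_bottle, shaker's own z axis and vertical above 0.5 rad).
It fails at once if the piece is dropped from a height (free fall of more than about 30 mm) (linear speed of piece above 0.8 m/s and contact force between the fingers and piece below 0.05 N).
It also fails if it takes over 72 s, if anything falls off the work surface, if the arm or the gripper's body presses on something with over 40 N, if the wrist force passes 120 N, or if a joint passes its speed limit or range.

## Working session

There is one attempt and no reset: what is moved stays moved. The work goes in short steps, each a Python script; the robot and the scene stay as the last script left them, time stands still between calls to the robot, and variables do not carry over. Pictures are saved under pics/ and viewed, at most 10 in all, crops included, and the job is handed in when it is done.

```bash
mkdir -p pics
python3 - <<'E'
from bench import arm
import cv2,numpy as np
for n in ("scene","top"):
    c=arm.read_camera(n); np.savez(f"pics/{n}.npz",**{k:np.array(v) for k,v in c.items()})
    print(n,c.keys(),c["fx"],c["fy"],c["cx"],c["cy"],np.round(c["T"],4).tolist(),c.get("distortion"))
    cv2.imwrite(f"pics/{n}.png",cv2.resize(c["image"][:,:,::-1],(800,600),interpolation=cv2.INTER_CUBIC))
c=arm.read_camera("wrist");print({k:np.round(v,4).tolist() for k,v in c.items() if k!="image"})
print(arm.state())
E
```

```text
scene dict_keys(['image', 'fx', 'fy', 'cx', 'cy', 'T']) 444.05926636662065 444.05926636662065 251.74133951868504 189.30160093484218 [[0.6443, -0.5198, 0.5609, 1.2795], [0.7646, 0.4231, -0.4862, -0.6125], [0.0154, 0.7421, 0.6701, 1.0301], [0.0, 0.0, 0.0, 1.0]] None
top dict_keys(['image', 'fx', 'fy', 'cx', 'cy', 'T']) 386.8596134535857 386.8596134535857 259.32481418526464 193.36374191505683 [[0.021, 0.9831, -0.182, 0.2981], [-0.9998, 0.0194, -0.0105, 0.0276], [-0.0068, 0.1821, 0.9832, 1.3], [0.0, 0.0, 0.0, 1.0]] None
{'fx': 291.6839, 'fy': 291.6839, 'cx': 260.4196, 'cy': 190.466, 'mount': [[0.0006, 0.9533, 0.3019, 0.0838], [1.0, -0.0006, 0.0001, 0.0002], [0.0003, 0.3019, -0.9533, -0.1451], [0.0, 0.0, 0.0, 1.0]]}
{'time': 0.15, 'joint_pos': array([-1.21168144e+00,  9.16921478e-02,  1.23158813e+00,  2.17677496e-05,
        1.81981003e+00, -5.67098007e-02]), 'joint_vel': array([ 0.00116731, -0.00261793, -0.00323644, -0.00122874,  0.00030553,
        0.000521  ]), 'joint_torque': array([ 1.41932273e-03, -4.47046995e+01, -4.06906664e+01,  6.99232752e-02,
        2.74980976e-02, -1.38418536e-04]), 'ee_pos': array([ 0.24229677, -0.54868565,  0.23877482]), 'ee_rot': array([ 9.78463150e-01,  2.06420212e-01, -1.02363830e-04, -7.41872691e-04]), 'contact_force': array([ 0.1528525 , -0.11290787,  0.04151305]), 'ft_torque': array([ 0.00308508, -0.02558453, -0.02517115]), 'grasp_force': 0.0, 'grip_width': 0.08755760229209494}
```

View pics/scene.png

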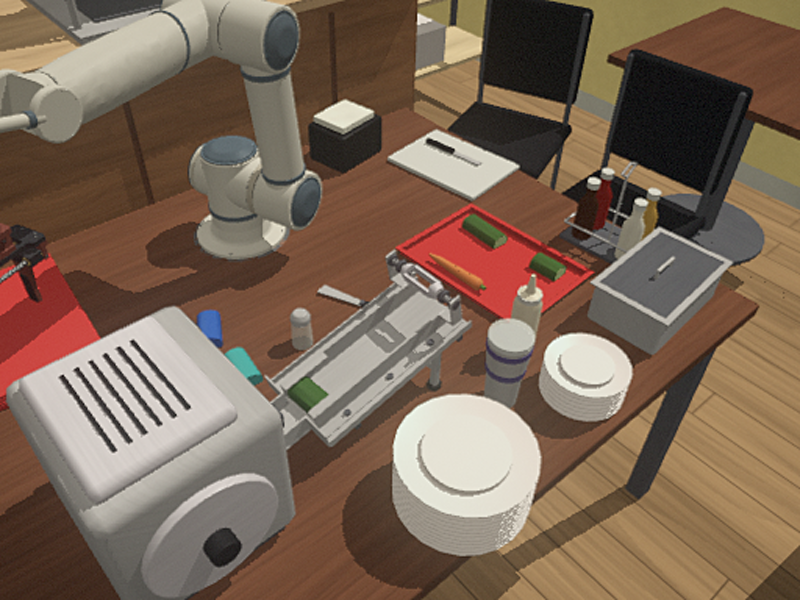

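View pics/top.png

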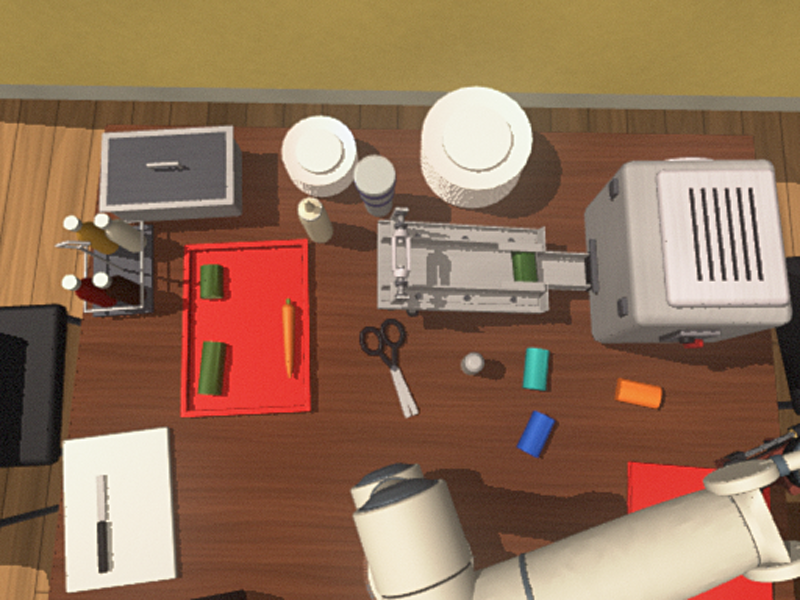

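```bash
cat > h.py <<'E'
import numpy as np, cv2
from scipy.spatial.transform import Rotation as R
def ray(c,px):
    T=np.array(c["T"]); u,v=px
    d=T[:3,:3]@np.array([(u-c["cx"])/c["fx"],-(v-c["cy"])/c["fy"],-1.])
    return T[:3,3],d/np.linalg.norm(d)
def tri(obs):
    A=np.zeros((3,3));b=np.zeros(3)
    for c,px in obs:
        o,d=ray(c,px);P=np.eye(3)-np.outer(d,d);A+=P;b+=P@o
    p=np.linalg.solve(A,b)
    return p,[float(np.linalg.norm((np.eye(3)-np.outer(*[ray(c,x)[1]]*2))@(p-ray(c,x)[0]))) for c,x in obs]
def plane(c,px,z):
    o,d=ray(c,px);return o+d*(z-o[2])/d[2]
def proj(c,p):
    T=np.array(c["T"]);q=T[:3,:3].T@(np.array(p)-T[:3,3]);return np.array([c["cx"]-c["fx"]*q[0]/q[2],c["cy"]+c["fy"]*q[1]/q[2]])
def load(n):
    d=np.load(f"pics/{n}.npz");return {k:d[k] for k in d}
def wrist(arm,name,big=True):
    s=arm.state();c=arm.read_camera("wrist")
    M=np.eye(4);M[:3,:3]=R.from_quat(s["ee_rot"]).as_matrix();M[:3,3]=s["ee_pos"]
    c["T"]=M@np.array(c["mount"]);np.savez(f"pics/{name}.npz",**{k:np.array(v) for k,v in c.items()})
    cv2.imwrite(f"pics/{name}.png",cv2.resize(c["image"][:,:,::-1],(800,600),interpolation=cv2.INTER_CUBIC));return c
def down(th): # tool z down, tool x at world heading th
    x=np.array([np.cos(th),np.sin(th),0]);z=np.array([0,0,-1.]);return R.from_matrix(np.c_[x,np.cross(z,x),z]).as_quat()
def green(c):
    h=cv2.cvtColor(c["image"],cv2.COLOR_RGB2HSV);m=cv2.inRange(h,(35,90,25),(75,255,255))
    n,l,s,ce=cv2.connectedComponentsWithStats(m);return [(ce[i],s[i][4],cv2.minAreaRect(np.argwhere(l==i)[:,::-1].astype(np.float32))) for i in range(1,n) if s[i][4]>40]
E
python3 - <<'E'
from h import *
t,s=load("top"),load("scene");k=1.5625
P={"up_far":((377,222),(470,325)),"dn_far":((546,229),(330,440)),"piece":((525,266),(308,392)),"slv":((401,262),(424,279)),"shaker":((472,357),(300,313)),"tumb":((375,168),(512,335)),"bottle":((310,205),(532,282))}
for n,(a,b) in P.items():
    p,e=tri([(t,np.array(a)/k),(s,np.array(b)/k)]);print(n,p.round(3),np.round(e,3))
for n,a in dict(tray1=(187,245),tray2=(305,243),tray3=(308,409),tray4=(186,412),bot=(322,240),shearsH=(365,335),shears=(392,362)).items(): print(n,plane(t,np.array(a)/k,.018).round(3))
for g in green(t): print(g[0],g[1],plane(t,g[0],.02).round(3),g[2])
E
```

```text
up_far [0.678 0.1   0.129] [0.001 0.001]
dn_far [ 0.689 -0.243  0.084] [0.008 0.008]
piece [ 0.598 -0.207  0.097] [0.005 0.005]
slv [0.583 0.055 0.201] [0.008 0.008]
shaker [ 0.412 -0.099  0.084] [0.003 0.003]
tumb [0.773 0.103 0.176] [0.002 0.002]
bottle [0.698 0.233 0.175] [0.004 0.004]
tray1 [0.654 0.524 0.018]
tray2 [0.663 0.264 0.018]
tray3 [0.304 0.24  0.018]
tray4 [0.293 0.495 0.018]
bot [0.671 0.227 0.018]
shearsH [0.462 0.126 0.018]
shears [0.406 0.067 0.018]
[335.26859504 170.33884298] 242 [ 0.62  -0.215  0.02 ] ((335.26239013671875, 170.12376403808594), (19.005210876464844, 13.83101749420166), 84.2894058227539)
[133.535 179.175] 200 [0.576 0.469 0.02 ] ((134.0, 179.5), (19.0, 10.0), 90.0)
[133.55976676 234.95918367] 343 [0.387 0.454 0.02 ] ((133.63011169433594, 235.01370239257812), (10.468480110168457, 32.9757080078125), 6.009005546569824)
```

Run:
```python
from h import *
from bench import arm
s=arm.state()
for p in ([.40,-.15,.40],[.52,-.15,.38],[.52,.08,.38]): print(arm.inverse_kinematics(p,down(0)))
arm.move_straight([.242,-.5,.42],feed=.4)
arm.goto([.52,-.16,.38],down(0)); wrist(arm,"w1")
arm.goto([.52,.06,.38],down(0)); wrist(arm,"w2")
print(arm.state()["time"],arm.state()["joint_pos"])
```

```text
[-4.38442912e-01 -2.67073047e-01  1.27560947e+00 -4.44089210e-16
  2.13305623e+00  1.13235341e+00]
[-3.43702204e-01  9.37294430e-03  1.06172350e+00 -4.44089210e-16
  2.07049621e+00  1.22709412e+00]
[ 8.79799586e-02 -3.10499615e-02  1.10184222e+00 -4.44089210e-16
  2.07080040e+00  1.65877629e+00]
3.3667 [ 4.74892088e-02 -3.78778647e-02  1.10864370e+00 -6.25675170e-04
  2.07084520e+00  1.61984330e+00]
```

View pics/w1.png

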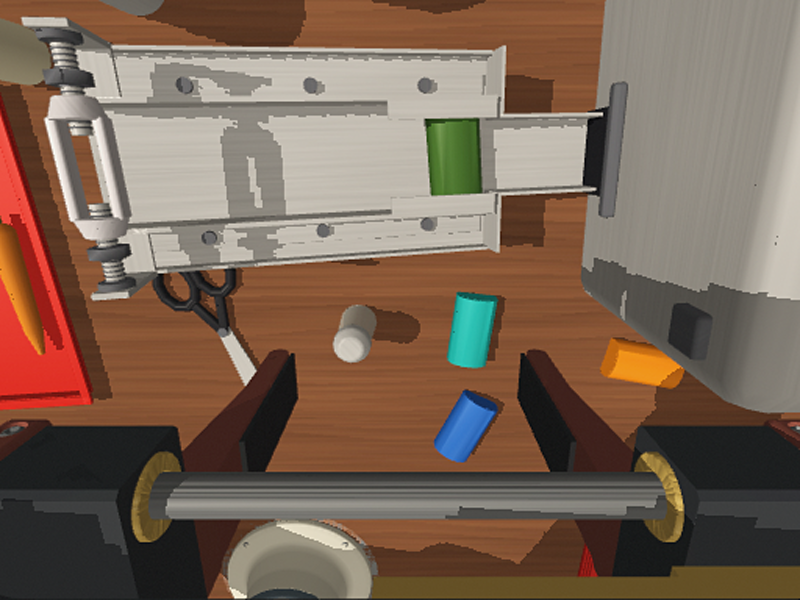

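View pics/w2.png

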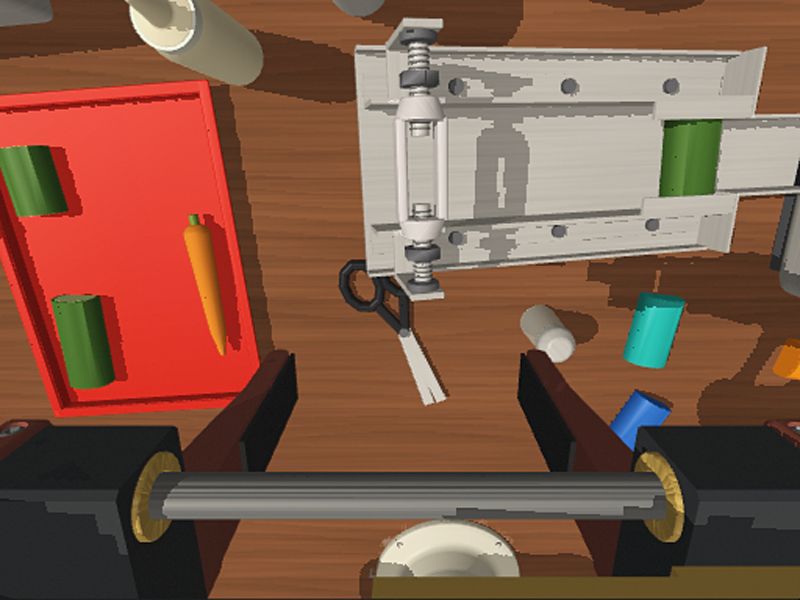

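Run:
```python
from h import *
a,b=load("w1"),load("w2");k=1.5625;t,s=load("top"),load("scene")
P={"bf1":((185,85),(456,86)),"bf2":((310,86),(570,86)),"bf3":((425,86),(671,86)),"bn1":((209,238),(457,238)),"bn2":((323,231),(559,231)),"bn3":((428,224),(652,224)),
"lipF":((387,117.5),(655,117.5)),"lipN":((391,197),(643,198)),"slF":((75,98),(422,98)),"slN":((107,230),(422,232)),"slmid":((88,163),(422,165)),"endF":((38,20),(430,22)),"endN":((108,297),(428,297))}
Q={}
for n,(u,v) in P.items():
    p,e=tri([(a,np.array(u)/k-.18),(b,np.array(v)/k-.18)]);Q[n]=p;print(n,p.round(4),np.round(e[0],4))
B=np.array([Q[x] for x in("bf1","bf2","bf3","bn1","bn2","bn3")])
c=B.mean(0);U,S,V=np.linalg.svd(B-c);n=V[2]*np.sign(V[2][2]);print("normal",n,"c",c,S)
for i in range(3): print((B[i]-B[i+3]).round(4),((B[i]+B[i+3])/2).round(4))
d=(B[0]+B[3]-B[2]-B[5]);print("uphill",d/np.linalg.norm(d),"slope deg",np.degrees(np.arcsin(d[2]/np.linalg.norm(d))))
for nm,c in (("w1",a),("w2",b)):
    for g in green(c):print(nm,g[0].round(1),g[1],[np.round(x,1) for x in g[2]],plane(c,g[0],.02).round(3))
```

```text
bf1 [0.6563 0.0192 0.1205] 0.0
bf2 [ 0.658  -0.0788  0.1039] 0.0003
bf3 [ 0.661  -0.1766  0.0802] 0.0004
bn1 [0.5323 0.0147 0.124 ] 0.0002
bn2 [ 0.5349 -0.0825  0.1019] 0.0003
bn3 [ 0.5378 -0.1811  0.0775] 0.0003
lipF [ 0.6318 -0.1443  0.1244] 0.0003
lipN [ 0.5671 -0.1467  0.1202] 0.0002
slF [0.6373 0.0494 0.2114] 0.0003
slN [0.5522 0.0485 0.2075] 0.0005
slmid [0.5972 0.0491 0.2121] 0.0004
endF [0.6747 0.046  0.234 ] 0.0002
endN [0.5098 0.0446 0.2262] 0.0002
normal [ 0.00402238 -0.21637109  0.97630291] c [ 0.59672627 -0.08084974  0.10133107] [0.20064265 0.15121325 0.00421571]
[ 0.1239  0.0045 -0.0035] [0.5943 0.0169 0.1222]
[0.1231 0.0037 0.002 ] [ 0.5965 -0.0806  0.1029]
[0.1232 0.0045 0.0028] [ 0.5994 -0.1789  0.0789]
uphill [-0.02537417  0.97599783  0.21629697] slope deg 12.491628818240864
w1 [290.1  99.5] 1620 [array([289.9,  99.6]), array([48.7, 34.1]), np.float64(87.7)] [ 0.601 -0.21   0.02 ]
w2 [441.  100.2] 1745 [array([441.4, 100.5]), array([36.4, 51.8]), np.float64(4.4)] [ 0.601 -0.24   0.02 ]
w2 [ 20.1 115.1] 1443 [array([ 19.9, 115. ]), array([50.1, 32.5]), np.float64(72.6)] [0.577 0.462 0.02 ]
w2 [ 53.3 218.1] 1694 [array([ 52.8, 217.6]), array([61.6, 30.4]), np.float64(79.6)] [0.39  0.447 0.02 ]
```

```bash
cat >> h.py <<'E'
YAW=.03; SL=np.radians(12)
ex=np.array([np.cos(YAW),np.sin(YAW),0]); ey=np.array([-np.sin(YAW)*np.cos(SL),np.cos(YAW)*np.cos(SL),np.sin(SL)]); ez=np.cross(ex,ey)
O=np.array([.6015,-.2350,.0635])
def ch(x,y,z): return O+x*ex+y*ey+z*ez
def toch(p): return np.array([ex,ey,ez])@(np.array(p)-O)
E
python3 - <<'E'
from h import *
a,b=load("w1"),load("w2");k=1.5625
p,e=tri([(a,(290.1,99.5)),(b,(441,100.2))]);print("piece",p,e,toch(p))
for u,v in (((387,117.5),(655,117.5)),((391,197),(643,198)),((88,163),(422,165))): print(toch(tri([(a,np.array(u)/k-.18),(b,np.array(v)/k-.18)])[0]).round(4))
for q in ((430,120),(480,120),(484,192),(433,194)): print("pc corner@z.01",toch(plane(a,np.array(q)/k,.085)).round(3))
for n,q in dict(ctip=(222,352),ctop=(194,217),trayFR=(208,82),trayNR=(260,385),shH=(352,285)).items(): print(n,plane(b,np.array(q)/k,.018).round(3))
from bench import arm
q0=arm.state()["joint_pos"]
for P,o in ((ch(0,-.024,.13),down(YAW+np.pi/2)),(ch(0,-.024,.023),down(YAW+np.pi/2)),(ch(0,.12,.023),down(YAW+np.pi/2))): print(arm.inverse_kinematics(P,o))
E
```

```text
piece [ 0.60113022 -0.2038248   0.08105636] [0.00018059066820804023, 0.00018059066820779205] [0.0005655  0.03414124 0.01069163]
[0.033  0.1005 0.0409]
[-0.0317  0.0991  0.0369]
[0.0042 0.3088 0.0863]
pc corner@z.01 [0.032 0.056 0.01 ]
pc corner@z.01 [0.031 0.012 0.019]
pc corner@z.01 [-0.033  0.007  0.02 ]
pc corner@z.01 [-0.033  0.054  0.01 ]
ctip [0.374 0.283 0.018]
ctop [0.537 0.294 0.018]
trayFR [0.673 0.261 0.018]
trayNR [0.33  0.241 0.018]
shH [0.459 0.122 0.018]
[-4.93144146e-01  2.70239247e-01  1.12570409e+00 -4.44089210e-16
  1.74564931e+00 -5.23144146e-01]
[-4.63762264e-01  2.69147246e-01  1.31264303e+00 -4.44089210e-16
  1.55980238e+00 -4.93762264e-01]
[-2.57659735e-01  1.31593070e-01  1.41487930e+00 -4.44089210e-16
  1.59512028e+00 -2.87659735e-01]
```

Run:
```python
from h import *
from bench import arm
o=down(YAW+np.pi/2)
arm.command_gripper(0.0,20)
arm.goto(ch(0,-.024,.13),o)
f=arm.move_straight(ch(0,-.024,.024),feed=.12,until_force=6)
s=arm.state();print("down",f,toch(s["ee_pos"]),s["contact_force"],s["grip_width"])
if not f:
    f=arm.move_straight(ch(0,.12,.024),feed=.07,until_force=25)
    s=arm.state();print("push",f,toch(s["ee_pos"]),s["contact_force"])
wrist(arm,"w3");c=arm.read_camera("top");print(s["time"])
for g in green(c): print(g[0],g[1],g[2][2],toch(plane(c,g[0],.11)).round(3))
```

```text
down False [ 0.00051568 -0.02412496  0.02533686] [0.63648182 0.08295314 0.3271922 ] 0.0001514813603960281
push False [-3.57107987e-05  1.19814707e-01  2.39398304e-02] [-1.21002861 -0.29387833 -0.19522389]
9.8083
[302.30612245 175.59183673] 49 90.0 [-0.019  0.148  0.016]
[133.45918367 179.07653061] 196 90.0 [-0.025  0.67  -0.095]
[133.54227405 234.80174927] 343 6.340191841125488 [-0.2    0.661 -0.093]
```

View pics/w3.png

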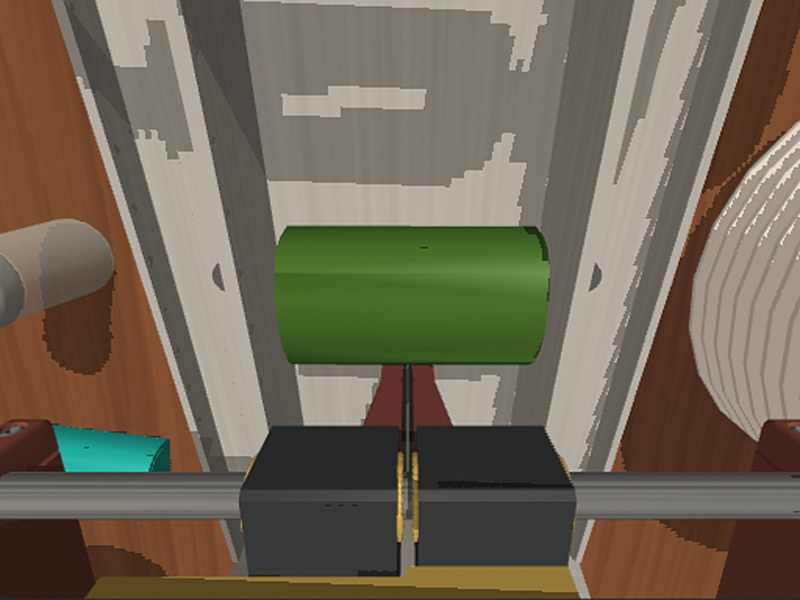

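```bash
cat >> h.py <<'E'
def tilt(a): # tool x = ex, tool z = -ez rotated by angle a about ex from chute normal
    return (R.from_rotvec(a*ex)*R.from_matrix(np.c_[ex,-ey,-ez])).as_quat()
E
python3 - <<'E'
from h import *
from bench import arm
c=load("w3");k=1.5625
def onch(px,z):
    o,d=ray(c,np.array(px)/k-.18);return toch(o+d*((z-toch(o)[2])/(ez@d)))
print("far edge",onch((412,226),.006),"left",onch((276,290),.012),"right",onch((549,290),.012))
e=onch((412,226),.010); yc=e[1]-.024
print("yc",yc)
yc=.5*(yc+.154); 
arm.move_straight(ch(0,.11,.03),feed=.15)
arm.move_straight(ch(0,.11,.10),feed=.25)
arm.goto(ch(0,yc,.10),tilt(0))
arm.command_gripper(.078,20)
f=arm.move_straight(ch(0,yc,.022),feed=.12,until_force=6)
s=arm.state();print(f,toch(s["ee_pos"]),s["contact_force"])
if not f:
    arm.command_gripper(0.0,20); s=arm.state();print(s["grip_width"],s["grasp_force"],s["time"])
E
```

```text
far edge [0.0019026  0.17800676 0.006     ] left [-0.0444168   0.15722177  0.012     ] right [0.04868853 0.15723591 0.012     ]
yc 0.1555107864898718
False [0.00038727 0.15479007 0.0229095 ] [ 0.51100856 -0.24769415  0.91455598]
0.04797973858159369 20.000243349932134 14.6167
```

Run:
```python
from h import *
from bench import arm
s=arm.state();p=s["ee_pos"]
arm.move_straight(ch(0,.155,.06),feed=.15)
arm.move_straight([.60,-.09,.34],down(YAW),feed=.25)
print(arm.state()["grip_width"],arm.state()["grasp_force"])
o=down(np.pi/2);P=np.array([.47,.378,0])
arm.goto(P+[0,0,.12],o)
arm.move_straight(P+[0,0,.036],feed=.12)
f=arm.move_straight(P+[0,0,.021],feed=.02,until_force=3)
s=arm.state();print(f,s["ee_pos"],s["contact_force"],s["grip_width"],s["time"])
```

```text
0.04787942886776802 19.999689278192818
True [0.47014574 0.37813821 0.02748964] [0.1750305  0.3137796  3.33345459] 0.047354375554954795 19.1917
```

Run:
```python
from h import *
from bench import arm
arm.command_gripper(.064)
s=arm.state();p=s["ee_pos"]
arm.move_straight(p+[0,0,.12],feed=.25)
c=wrist(arm,"w4")
for g in green(c): print(g[0].round(1),g[1],g[2][1:],plane(c,g[0],.025).round(3))
sm=ch(.003,.309,.086)
arm.goto(sm+np.array([-.06,-.08,.15]),down(YAW)); wrist(arm,"w5")
arm.goto(sm+np.array([-.06,.08,.15]),down(YAW)); wrist(arm,"w6")
import cv2
a,b=cv2.imread("pics/w5.png"),cv2.imread("pics/w6.png")
cv2.imwrite("pics/w56.png",np.vstack([a[:300],b[:300]]))
print(arm.state()["time"],arm.state()["joint_pos"])
```

```text
[385.7  90.8] 4860 ((55.996463775634766, 96.42051696777344), 84.47245788574219) [0.577 0.467 0.025]
[167.3 109.9] 7040 ((133.67730712890625, 54.36494064331055), 1.3169124126434326) [0.388 0.451 0.025]
[261.5 185.7] 4226 ((90.0, 49.0), 90.0) [0.47  0.382 0.025]
22.8417 [ 1.73767458e-01  2.09911822e-02  1.08375839e+00 -7.69859946e-04
  2.03705632e+00  1.71477914e+00]
```

View pics/w56.png

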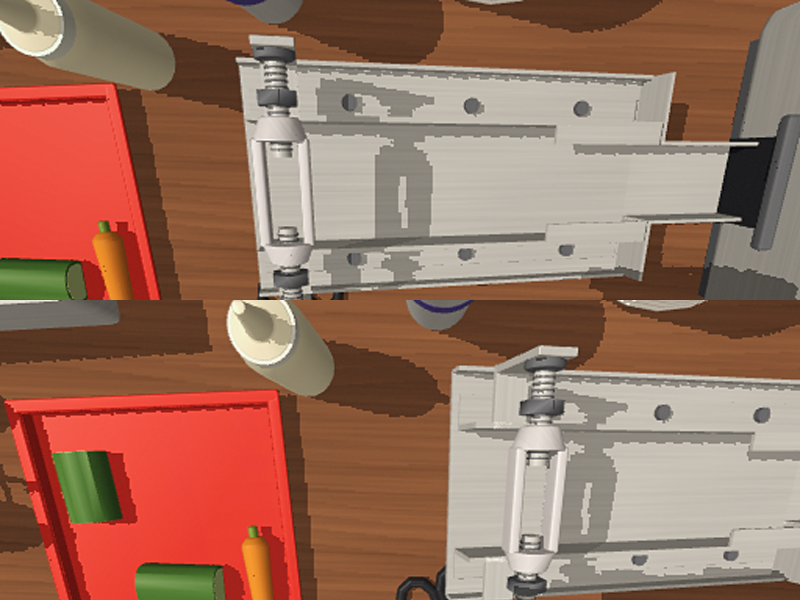

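View pics/w4.png

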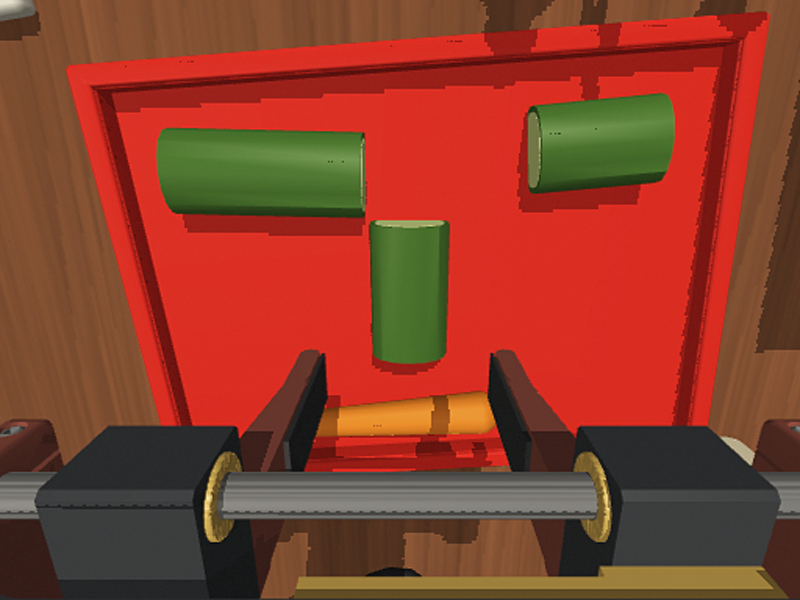

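```bash
python3 - <<'E'
from h import *
a,b=load("w5"),load("w6");c1,c2=load("w1"),load("w2");k=1.5625
for r,c in ((121,a),(128,b)):  # native row prints of brightness
    pass
def T(u,v): return tri([(a,np.array(u)/k-.18),(b,np.array(v)/k-.18)])
for rows in ((160,170),(190,200),(220,230)):
  print(toch(T((263,rows[0]),(515,rows[1]))[0]).round(4),toch(T((306,rows[0]),(556,rows[1]))[0]).round(4))
g=lambda c,r,x0,x1:c["image"][r,x0:x1].mean(-1).astype(int).tolist()
print(g(a,118,158,206));print(g(b,125,318,370))
E
python3 - <<'E'
import cv2,numpy as np
a,b=[cv2.imread(f"pics/w{i}.png") for i in(5,6)]
A=cv2.resize(a[100:290,200:340],None,fx=2.8,fy=2.8);B=cv2.resize(b[100:290,460:600],None,fx=2.8,fy=2.8)
cv2.imwrite("pics/slv.png",np.hstack([A,B]))
E
```

```text
[0.0198 0.3211 0.0789] [0.0198 0.2947 0.0825]
[0.0018 0.3223 0.0845] [0.0017 0.2959 0.0881]
[-0.0162  0.3234  0.09  ] [-0.0165  0.297   0.0937]
[90, 96, 151, 190, 186, 208, 228, 224, 219, 210, 199, 149, 93, 95, 172, 188, 186, 185, 185, 185, 185, 185, 185, 185, 185, 185, 185, 184, 186, 186, 185, 185, 184, 185, 215, 226, 222, 216, 208, 193, 136, 119, 191, 186, 186, 186, 186, 185]
[187, 188, 188, 187, 188, 181, 175, 179, 180, 184, 200, 241, 226, 219, 214, 206, 166, 187, 186, 186, 186, 185, 185, 185, 185, 184, 184, 184, 185, 184, 178, 176, 179, 179, 181, 185, 209, 242, 226, 218, 214, 211, 146, 128, 130, 131, 130, 130, 131, 131, 132, 131]
```

View pics/slv.png

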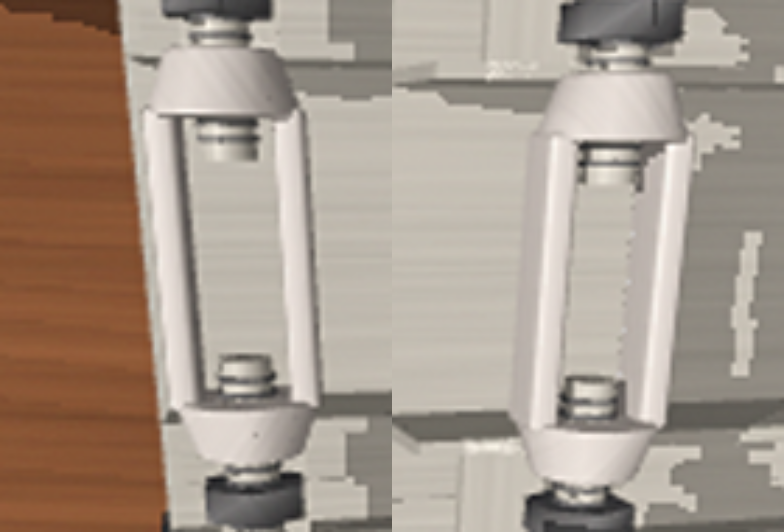

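Run:
```python
from h import *
from bench import arm
a,b=load("w5"),load("w6")
T=lambda u,v: toch(tri([(a,u),(b,v)])[0])
for e1,e2 in (((163,328.8),(191.8,354.5)),((168.6,333.8),(197.3,359.6))):
    p,q=T((e1[0],118),(e1[1],125)),T((e2[0],118),(e2[1],125)); d=p-q
    print(p.round(4),q.round(4),np.degrees(np.arctan2(d[2],d[1])))
# reachability of tilts
Q={}
for head in (0,1):
  for A in range(-110,111,10):
    o=R.from_quat(tilt(np.radians(A)))
    if head:o=o*R.from_euler('z',np.pi)
    j=arm.inverse_kinematics(ch(.0015,.309,.0855),o.as_quat());print(head,A,None if j is None else j.round(2))
```

```text
[0.0053 0.3261 0.0909] [0.005  0.2993 0.0914] -1.2511673193460804
[0.0052 0.321  0.091 ] [0.0049 0.2941 0.0919] -1.9961995043668819
0 -110 None
0 -100 [ 0.53  0.54  1.33 -1.38  2.04  1.92]
0 -90 [ 0.52  0.46  1.31 -1.24  1.99  1.9 ]
0 -80 [ 0.5   0.39  1.3  -1.1   1.95  1.88]
0 -70 [ 0.46  0.32  1.29 -0.95  1.91  1.85]
0 -60 [ 0.42  0.26  1.29 -0.8   1.87  1.82]
0 -50 [ 0.35  0.2   1.28 -0.65  1.84  1.78]
0 -40 [ 0.28  0.15  1.28 -0.49  1.81  1.73]
0 -30 [ 0.2   0.12  1.28 -0.32  1.79  1.68]
0 -20 [ 0.1   0.09  1.29 -0.14  1.77  1.62]
0 -10 [0.01 0.08 1.3  0.04 1.77 1.55]
0 0 [-0.09  0.08  1.31  0.21  1.78  1.49]
0 10 [-0.18  0.09  1.32  0.39  1.79  1.43]
0 20 [-0.26  0.12  1.33  0.55  1.82  1.38]
0 30 [-0.33  0.17  1.35  0.71  1.85  1.33]
0 40 [-0.39  0.22  1.37  0.86  1.89  1.29]
0 50 [-0.44  0.28  1.38  1.    1.93  1.25]
0 60 [-0.47  0.35  1.4   1.14  1.97  1.22]
0 70 [-0.48  0.42  1.42  1.28  2.02  1.2 ]
0 80 [-0.49  0.49  1.43  1.41  2.07  1.18]
0 90 [-0.48  0.57  1.45  1.55  2.12  1.17]
0 100 [-0.46  0.65  1.46  1.69  2.17  1.17]
0 110 [-0.42  0.72  1.47  1.85  2.22  1.18]
1 -1
[... 265 characters left out ...]
 -1.36]
1 -40 [ 0.28  0.15  1.28 -0.49  1.81 -1.41]
1 -30 [ 0.2   0.12  1.28 -0.32  1.79 -1.47]
1 -20 [ 0.1   0.09  1.29 -0.14  1.77 -1.53]
1 -10 [ 0.01  0.08  1.3   0.04  1.77 -1.59]
1 0 [-0.09  0.08  1.31  0.21  1.78 -1.65]
1 10 [-0.18  0.09  1.32  0.39  1.79 -1.71]
1 20 [-0.26  0.12  1.33  0.55  1.82 -1.76]
1 30 [-0.33  0.17  1.35  0.71  1.85 -1.81]
1 40 [-0.39  0.22  1.37  0.86  1.89 -1.85]
1 50 [-0.44  0.28  1.38  1.    1.93 -1.89]
1 60 [-0.47  0.35  1.4   1.14  1.97 -1.92]
1 70 [-0.48  0.42  1.42  1.28  2.02 -1.94]
1 80 [-0.49  0.49  1.43  1.41  2.07 -1.96]
1 90 [-0.48  0.57  1.45  1.55  2.12 -1.97]
1 100 [-0.46  0.65  1.46  1.69  2.17 -1.97]
1 110 [-0.42  0.72  1.47  1.85  2.22 -1.96]
```

```bash
cat >> h.py <<'E'
AX=ch(.003,.310,.0855)
def tp(a,back=0.):
    q=tilt(np.radians(a));return AX-back*R.from_quat(q).apply([0,0,1]),q
def rep(arm,t=""):
    s=arm.state();print(t,round(s["time"],2),s["contact_force"].round(1),s["ft_torque"].round(2),"w",round(s["grip_width"],4),(toch(s["ee_pos"])-toch(AX)).round(4));return s
E
python3 - <<'E'
from h import *
from bench import arm
arm.command_gripper(.06,40)
arm.goto(*tp(-2,.075))
f=arm.move_straight(tp(-2)[0],feed=.1,until_force=6); rep(arm,f"in {f}")
if not f:
    arm.command_gripper(0,40); rep(arm,"grip")
    for a in (-9,-16,-30): arm.goto(*tp(a)); rep(arm,a)
E
```

```text
in False 24.65 [-0.6  0.4 -0.2] [-0.04  0.03  0.03] w 0.0598 [0.0002 0.0003 0.001 ]
grip 25.18 [-0.2 -2.9  0.9] [-0.48 -0.03  0.02] w 0.0339 [ 0.0001 -0.0006  0.0003]
-9 25.43 [ 0.2 -4.2  1.5] [-0.9  -0.08 -0.05] w 0.0337 [ 0.0001 -0.0003  0.0003]
-16 25.68 [ 0.1 -4.6  0.8] [-0.72 -0.08 -0.09] w 0.0337 [ 0.0001 -0.0001  0.0003]
-30 26.02 [ 0.6 -2.2  2.3] [-0.43 -0.14 -0.19] w 0.0337 [0.0001 0.0004 0.0001]
```

Run:
```python
from h import *
from bench import arm
for a in (-44,-57): arm.goto(*tp(a)); rep(arm,a)
arm.command_gripper(.06)
arm.move_straight(tp(-57,.075)[0],feed=.2)
arm.goto(*tp(-12,.075));arm.goto(*tp(33,.075))
f=arm.move_straight(tp(33)[0],feed=.1,until_force=6); rep(arm,f"in {f}")
if not f:
    arm.command_gripper(0,40); rep(arm,"grip")
    for a in (20,5,-10,-25,-40,-57): arm.goto(*tp(a)); rep(arm,a)
```

```text
-44 26.35 [ 1.1 -0.2  2.5] [-0.04 -0.18 -0.09] w 0.0335 [ 0.0001  0.0008 -0.0002]
-57 26.67 [0.5 3.4 2.6] [ 0.26 -0.1  -0.05] w 0.034 [ 0.0001  0.0011 -0.0006]
in False 30.23 [0.2 0.  0.7] [-0.28 -0.02 -0.03] w 0.0601 [ 0.0002 -0.      0.0006]
grip 30.98 [-0.2 -5.9 -2.7] [-1.32 -0.17 -0.02] w 0.0157 [ 0.     -0.0013 -0.0008]
20 31.28 [ 1.2 -6.6 -2.2] [-1.51 -0.04 -0.09] w 0.0155 [-0.0001 -0.0011 -0.0006]
5 31.63 [ 1.  -5.8 -2.1] [-1.21 -0.   -0.11] w 0.0161 [-0.0001 -0.0007 -0.0005]
-10 31.99 [ 2.2 -5.1 -2.3] [-0.92 -0.07 -0.26] w 0.0156 [-0.0001 -0.0004 -0.0005]
-25 32.35 [ 2.5 -3.2 -1.7] [-0.59 -0.08 -0.19] w 0.0157 [-0.0001 -0.0001 -0.0006]
-40 32.71 [ 1.1 -3.7 -1. ] [-0.19 -0.13 -0.2 ] w 0.0161 [-0.0001  0.0002 -0.0008]
-57 33.08 [ 1.4 -1.4 -1.4] [ 0.15 -0.07 -0.13] w 0.0158 [-0.0001  0.0005 -0.001 ]
```

Run:
```python
from h import *
from bench import arm
arm.command_gripper(.06)
arm.move_straight(tp(-57,.075)[0],feed=.2)
arm.goto(*tp(-12,.075));arm.goto(*tp(33,.075))
f=arm.move_straight(tp(33)[0],feed=.1,until_force=6); rep(arm,f"in {f}")
if not f:
    arm.command_gripper(0,40); p=rep(arm,"grip")
    for a in range(28,-30,-4):
        arm.goto(*tp(a)); s=rep(arm,a)
        if np.linalg.norm(s["ft_torque"]-p["ft_torque"])>.8 and a<25: break
        p=s
```

```text
in False 36.86 [-0.  -0.1 -0.4] [-0.28 -0.01  0.04] w 0.0603 [ 0.0002 -0.      0.0006]
grip 37.38 [ 1.  -4.5 -1.7] [-1.29 -0.11 -0.07] w 0.0331 [ 0.0002 -0.0015 -0.0006]
28 37.63 [ 0.9 -6.1 -3. ] [-1.55 -0.12 -0.11] w 0.034 [ 0.0002 -0.0014 -0.0005]
24 37.88 [ 0.8 -7.4 -2.4] [-1.53 -0.12 -0.1 ] w 0.0338 [ 0.0002 -0.0013 -0.0004]
20 38.13 [ 1.7 -8.7 -2.1] [-1.59 -0.14 -0.22] w 0.0336 [ 0.0001 -0.0012 -0.0004]
16 38.38 [ 0.8 -7.1 -2.9] [-1.64 -0.2  -0.18] w 0.0339 [ 0.0002 -0.0011 -0.0003]
12 38.63 [ 2.3 -8.3 -2.8] [-1.66 -0.27 -0.22] w 0.034 [ 0.0001 -0.0009 -0.0003]
8 38.88 [ 2.3 -8.1 -3.7] [-1.69 -0.3  -0.24] w 0.0337 [ 0.0002 -0.0008 -0.0003]
4 39.13 [ 2.5 -8.2 -2.6] [-1.57 -0.34 -0.29] w 0.0338 [ 0.0001 -0.0007 -0.0003]
0 39.38 [ 2.5 -7.7 -2.4] [-1.36 -0.43 -0.2 ] w 0.034 [ 0.0001 -0.0006 -0.0003]
-4 39.63 [ 3.3 -9.  -3. ] [-0.65 -0.33 -0.12] w 0.0341 [-0.0001 -0.0005 -0.0005]
-8 39.88 [ 1.6 -8.6 -1.6] [-0.72 -0.15 -0.11] w 0.0345 [-0.0003 -0.0004 -0.0004]
-12 40.13 [ 1.3 -8.2 -1.7] [-0.74 -0.12  0.03] w 0.035 [-0.0005 -0.0003 -0.0005]
-16 40.38 [-0.8 -8.1  0.3] [-0.77  0.1  -0.  ] w 0.0356 [-0.0006 -0.0002 -0.0003]
-20 40.63 [-0.3 -6.9  0.9] [-0.84  0.2  -0.01] w 0.0354 [-0.0007  0.0001 -0.    ]
-24 40.88 [-1.8 -5.8  2.7] [-0.79  0.31 -0.12] w 0.0358 [-0.0007  0.0004  0.0004]
-28 41.13 [-3.2 -4.8  5. ] [-0.81  0.37 -0.16] w 0.0354 [-0.0006  0.0007  0.0008]
```

Run:
```python
from h import *
from bench import arm
arm.command_gripper(.06)
arm.move_straight(tp(-28,.09)[0],feed=.2)
sm=AX
arm.goto([.52,-.16,.38],down(0)); c=wrist(arm,"w7")
arm.goto([.52,.06,.38],down(0)); d=wrist(arm,"w8")
cv2.imwrite("pics/fin.png",np.vstack([cv2.imread("pics/w7.png")[:300],cv2.imread("pics/w8.png")[:300]]))
for g in green(d): print(g[0].round(1),g[1],plane(d,g[0],.02).round(3))
print(arm.state()["time"])
```

```text
[ 20.3 114.7] 1455 [0.577 0.463 0.02 ]
[ 66.3 198.2] 3115 [0.429 0.415 0.02 ]
44.325
```

View pics/fin.png

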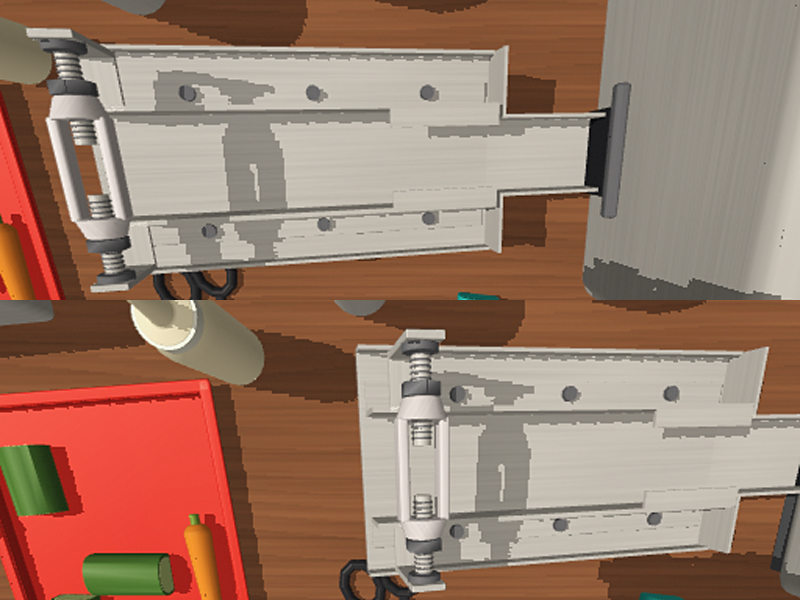

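```bash
python3 -c "
from bench import arm
print(arm.hand_in())"
```

```text
the job is handed in; nothing more can be done
None
```

The job is handed in at about 44 s of the 72 s: the jammed piece lies flat in the tray, and the turnbuckle was turned to its stop with both collars seen against the sleeve and the guides closed up; the interface returned no verdict.

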